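# Set the range dial four clicks on and start the reading

## Robot

A 6-joint arm with a two-finger parallel gripper is mounted at the origin on the work surface. World frame = base frame: x ahead of the robot, y to its left, z up, the work surface at z = 0. Lengths are in mm, angles in degrees, forces in N, time in s.
With the tool pointing down it reaches from about 300 to 850 mm from the base axis. Payload 4.2 kg.
Tool frame: the origin (TCP) lies between the finger pads; the fingertips stand 11 mm ahead of it and the grasp point (between the pads) lies 8 mm behind it (env.tips_ahead is the distance from the TCP to the fingertips, in mm); z points along the fingers, y is the line along which they close (so a half turn about z gives the same grasp; the last joint's range is limited). The gripper opens to 91 mm and grips with 3 to 60 N. Pads are 32 mm wide; open, the fingers measure 118 mm over their backs; the gripper's body (76 mm by 178 mm) begins 60 mm behind the grasp point.
Start: joints at [-73.167, 18.312, 89.639, -0, 72.044, -1.146], TCP at [177.491, -546.936, 224.976] pointing down, gripper open.
Joint ranges: [-177.97, 177.97], [-48.28, 115.42], [12.27, 149.76], [-77.06, 257.06], [2.81, 150.46], [-146.56, 146.56]. Speed limits (degrees/s): [147.25, 147.25, 180, 180, 180, 180].

## Interface

Orientations are given as [roll, pitch, yaw] about the fixed x, y, z axes, in that order (R = Rz(yaw) Ry(pitch) Rx(roll)).
In Python, from workcell import env, cams gives the robot as it stands.
- The arm moves only by the tool step_arm, never from a script. Its arguments are lists of equal length, an entry for each row: "linear": the shift along the tool's x, y, z in units of 30 cm (1.0 is 30 cm), a list of three; "turn": the turn about the tool's z in units of 360 degrees (1.0 is 360 degrees). In form: {"linear": [[tx, ty, tz], ...], "turn": [turn, ...]}. A call has 1 to 20 rows; each row is the pose to reach, as a shift and turn from the pose commanded when the call began, along the tool's axes at that moment, turning the shorter way round; what a row does not reach only later rows make up. A row lasts 1/8 s, in which the tool goes at most 62.5 mm and 10.7 degrees, less where a joint would pass 70% of its speed; a pose out of reach is approached as far as the arm can. A call with a number of a shift or a turn outside -1 to 1 is refused whole. A call with a gripper value outside its range is refused whole. "fingers" is the closure, from -1 (fully open) to 1 (shut), so that 0 is half open, set as the call begins (left out, the last holds). The fingers move at their own pace and stop on an object; "force" is the grip in N (left out, the last holds). Time passes only in rows, so rows that repeat a pose let the fingers close. It gives the time, the measured TCP pose, the force, the opening and the grip force at its end, in the units of the state.
- env.state(): the state, without advancing time (a new reading comes with each control period).
- cams.grab_frame(name): name is "scene" or "top" or "wrist"; returns a dict with "color" (400x640x3 uint8, blue, green, red), "fx", "fy", "cx", "cy" (pixels), "extrinsics" (4x4, takes a point from camera to world coordinates); the wrist camera has in their place "tool_from_camera" (4x4, takes a point from camera to tool coordinates, whose origin is the TCP and whose axes are the flange's). Camera axes: x right, y down, z forward; pixel columns grow to the right and rows downward; lengths in mm; the calibration is good to about 2 mm. A picture is of the moment at which its call begins: read the wrist's pose just before it. There is no depth.
- env.job_done(): hands the job in; it is judged then, once.
The state is a dict: "time_s": time; "qpos": joint angles; "qvel": joint speeds; "effort": joint torques, N m; "ee_pos": TCP position; "ee_rot": TCP orientation; "force": force on the tool from outside, world axes, zero at the start; "torque": the same for the moment, N m; "gripper_width": finger opening in mm; "gripper_force": force on a finger pad.
Only numpy, scipy, OpenCV 4.12 (cv2) and the standard library are available. Lean on these libraries where they do the work, as an engineer would, in place of code of your own. Each camera call takes 0.05 s, during which the arm holds its last target. There are 200 camera calls.

## Task

On the physics bench, push the pointer fin of the click-stop dial round with a fingertip, clockwise as seen from above, exactly four clicks from where it stands, without going past the fourth and without pinching the fin. Then press the large start button fully down and let it come up again. Nothing is to be gripped or lifted; leave the small button and everything else on the bench where it is.

Things in the scene. Friction and masses are not known exactly. Their poses are not given: they have to be found in the camera images.
- dial (a joint): Flat click-stop dial on a vertical axis, rad: 0 at the start, growing CLOCKWISE seen from above. A stop every 0.524 (30 degrees); four clicks read 2.094. It springs to the nearest stop: pushed at mid-fin it resists with 5 to 6 N at most; past half-way it snaps on by itself into the next stop. It turns on past the fourth just as easily (end stops at -2.09 and 4.71).
- dial_axis (a point): Point on the dial's axis, 66 mm above the bench; x along the fin outwards, z up. Round grey fixed case 130 mm across, 40 mm high; on it the bare metal dial disc, 96 mm across, its top 52 mm above the bench; on the disc a black central hub 26 mm across, top 76 mm above the bench, and one upright radial pointer fin.
- dial_fin (a point): Middle of the fin, 32 mm out from the axis, 66 mm above the bench. The fin is an upright black blade with a white line on top, 11 mm thick, reaching 46 mm from the axis, from the disc up to 80 mm above the bench. Axes: x outwards along the fin, y towards its left (anticlockwise) face, z up. A clockwise push bears on the left face.
- fin_left: Left (anticlockwise) face plate of the fin, the face to push on; its origin lies on the dial's axis at the disc's underside (42 mm above the bench), its axes as dial_axis.
- fin_right: Right (clockwise) face plate of the fin; origin and axes as fin_left.
- start (a joint): Travel of the large round start button, m: 0 up, 0.006 fully down (5 N); it springs back up.
- start_top (a point): Centre of the top of the large start button (40 mm across, of bare metal, in a dark round housing), at 52 mm above the bench, pressed straight down. It stands on a fixed grey box 80 x 130 x 30 mm, towards one end.
- small (a joint): Travel of the small round button (16 mm across), m: 0 up, 0.004 fully down. Not to be pressed.
- small_top (a point): Centre of the top of the small button, on the same box, 66 mm from the large one, 50 mm above the bench.
- weight: Bystander, loose, to be left alone: brass slotted weight with a thin neck and a cap, 44 mm across, 60 mm tall; origin at the centre of its underside.
- flask: Bystander, loose, to be left alone: conical glass flask, 94 mm across, 165 mm tall; origin at the centre of its underside.
- beaker: Bystander, loose, to be left alone: glass beaker, 70 mm across, 90 mm tall; origin at the centre of its underside.
- dish: Bystander, loose, to be left alone: shallow red plastic lid lying open side up, 68 mm across, 16 mm tall; origin at the centre of its underside.
- bottle: Bystander, loose, to be left alone: amber glass bottle with black cap, 60 mm across, 130 mm tall; origin at the centre of its underside.
- ruler: Bystander, loose, to be left alone: aluminium ruler 300 x 30 x 6 mm lying flat, long side along its y; origin at the centre of its underside.
- logger: Bystander, loose, to be left alone: blue hand-held data logger 160 x 85 x 24 mm lying flat, long side along its x; origin at the centre of its underside.
- boss: Bystander, loose, to be left alone: small metal clamp boss, about 90 mm long, 30 mm tall, long side along its x; origin at the centre of its underside.
Mind the look-alikes: they are no part of the job. What is shaped like the part that bears dial but blue or yellow is not meant.

How it is judged:
By the outcome, as a careful person would: the job done as asked, in the order asked, and still so for the second after the job is handed in, with the robot touching nothing.
It also fails if it takes over 51 s, if anything falls off the work surface, if the arm or the gripper's body presses on something with over 40 N, if the wrist force passes 120 N, or if a joint passes its speed limit or range.

## Working session

There is one attempt and no reset: what is moved stays moved. The work goes in short steps, Python scripts to look and compute and a tool call to move; the robot and the scene stay as the last step left them, time stands still between calls to the robot, and variables do not carry over. Pictures are saved under pics/ and viewed, at most 11 in all, crops included, and the job is handed in when it is done.

Besides the shell and the picture viewer there is one more tool, called as name([rows], argument=value, ...), one row to a line, values as JSON. step_arm: Moves the arm, as the interface text tells. Its arguments: {"type":"object","properties":{"linear":{"type":"array"},"turn":{"type":"array"},"fingers":{"type":"number"},"force":{"type":"number"}},"required":["linear","turn"]}

```bash
mkdir -p pics
cat > h.py <<'E'
import numpy as np, cv2
from workcell import env, cams
from scipy.spatial.transform import Rotation as R
def cast(f,u,v,z,E=None):
    E=np.array(f["extrinsics"]) if E is None else E
    d=E[:3,:3]@[(u-f["cx"])/f["fx"],(v-f["cy"])/f["fy"],1]
    o=E[:3,3]; return (o+d*(z-o[2])/d[2]).round(1)
def proj(f,p,E=None):
    E=np.array(f["extrinsics"]) if E is None else E
    q=np.linalg.inv(E)@np.r_[p,1]; return np.array([f["fx"]*q[0]/q[2]+f["cx"],f["fy"]*q[1]/q[2]+f["cy"]]).round(1)
def wristE(s,f):
    T=np.eye(4);T[:3,:3]=R.from_euler("xyz",s["ee_rot"],degrees=True).as_matrix();T[:3,3]=s["ee_pos"];return T@np.array(f["tool_from_camera"])
E
python3 - <<'E'
from h import *
print(env.state())
for n in("scene","top"):
    f=cams.grab_frame(n);cv2.imwrite(f"pics/{n}0.png",f["color"]);print(n,f["fx"],np.array(f["extrinsics"]).round(2).tolist())
E
```

```text
{'time_s': 0.0, 'qpos': array([-7.31654790e+01,  1.83522020e+01,  8.97097237e+01,  1.83538945e-04,
        7.20430639e+01, -1.14679903e+00]), 'qvel': array([ 0.03160204, -0.11353737, -0.02526468,  0.0354659 ,  0.05177463,
       -0.04066906]), 'effort': array([ 2.01532275e-03, -4.12457156e+01, -2.31973779e+01,  7.27775577e-02,
        4.58542455e-02, -1.66438035e-04]), 'ee_pos': array([ 177.35219105, -546.43004954,  224.09216568]), 'ee_rot': array([-1.79895035e+02, -2.27572961e-03,  1.79812612e+01]), 'force': array([-0.09623299, -0.20832139,  0.06179847]), 'torque': array([-0.00423033, -0.01490465,  0.00443459]), 'gripper_force': 0.0, 'gripper_width': 91.29550657128041}
scene 498.99056077722634 [[-0.76, 0.56, -0.34, 1028.45], [0.65, 0.66, -0.38, 476.58], [0.01, -0.51, -0.86, 1183.91], [0.0, 0.0, 0.0, 1.0]]
top 452.42497054315555 [[-0.01, -1.0, 0.06, 499.21], [-1.0, 0.01, 0.01, -30.74], [-0.01, -0.06, -1.0, 1412.6], [0.0, 0.0, 0.0, 1.0]]
```

View pics/top0.png

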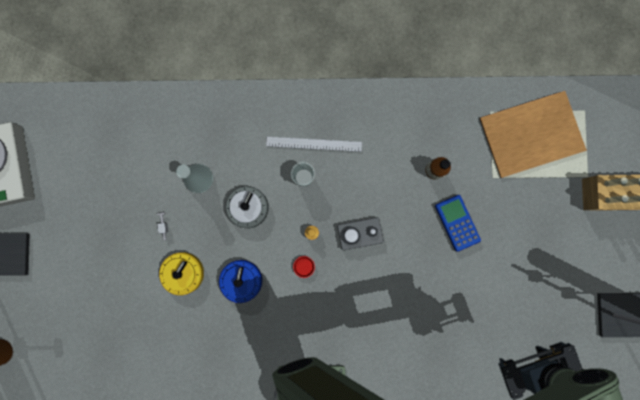

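View pics/scene0.png

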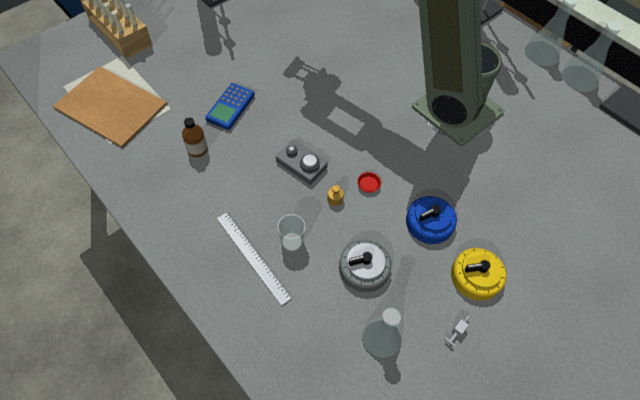

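The top view shows the grey dial at about (246,206), with the fin pointing up-right. The start button is at (351,236) and the small button at (372,231). I'll zoom in next.

Run:
```python
from h import *
f=cams.grab_frame("top");g=f["color"]
a=cv2.resize(g[180:235,215:280],None,fx=8,fy=8,interpolation=cv2.INTER_CUBIC)
cv2.imwrite("pics/z.png",a)
print("axis",cast(f,246,206,52),"start",cast(f,351,236,52),"small",cast(f,372,231,50),"beaker",cast(f,303,174,60),"weight",cast(f,312,232,40),"flask",cast(f,195,177,40),"dish",cast(f,303,266,10))
```

```text
axis [588.9 190.8  52. ] start [ 495.7 -124.5   52. ] small [ 510.  -187.9   50. ] beaker [683.2  17.7  60. ] weight [508.8  -7.5  40. ] flask [680.2 349.1  40. ] dish [404.7  21.7  10. ]
```

View pics/z.png

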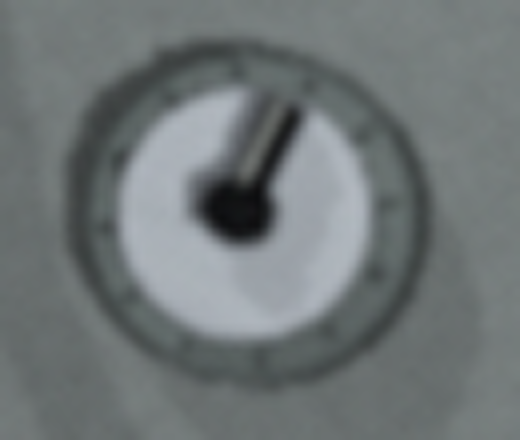

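```bash
cat > mv.py <<'E'
# usage: mv.py x y z yaw ... (several targets) -> rows from commanded pose ; mv.py set tx ty tz turn -> commit
import sys,json,os,numpy as np
from scipy.spatial.transform import Rotation as R
P="cmd.json"
c=json.load(open(P)) if os.path.exists(P) else [177.491,-546.936,224.976,17.98]
M=R.from_euler("xyz",[180,0,c[3]],degrees=True).as_matrix()
a=sys.argv[1:]
if a[0]=="set":
    v=list(map(float,a[1:])); p=np.array(c[:3])+M@np.array(v[:3])*300
    c=[*p,c[3]-v[3]*360]; json.dump(c,open(P,"w")); print(np.round(c,1))
else:
    for t in np.array(a,float).reshape(-1,4):
        d=M.T@(t[:3]-c[:3])/300; print("[%.3f,%.3f,%.3f] %.4f"%(*d,-((t[3]-c[3]+180)%360-180)/360))
E
python3 - <<'E'
from h import *
f=cams.grab_frame("wrist");print(f["fx"],f["cx"],f["cy"],np.round(f["tool_from_camera"],2).tolist())
E
python3 mv.py 520 190 300 157 589 190 300 157
```

```text
345.87860026286006 321.0414103896682 200.38394199226616 [[-0.0, -0.97, -0.26, 75.75], [1.0, -0.0, 0.0, -0.54], [-0.0, -0.26, 0.97, -159.01], [0.0, 0.0, 0.0, 1.0]]
[1.844,-1.984,-0.250] -0.3862
[2.063,-1.913,-0.250] -0.3862
```

step_arm([
  [1,-1,-0.05],
  [1,-1,-0.05],
  [1,-1,-0.05],
  [1,-1,-0.05],
  [1,-1,-0.05],
  [1,-1,-0.05],
  [1,-1,-0.05],
  [1,-1,-0.05],
  [1,-1,-0.05],
  [1,-1,-0.05],
], turn=[-0.2,-0.2,-0.2,-0.2,-0.2,-0.2,-0.2,-0.2,-0.2,-0.2], fingers=1)

```text
time_s: 1.45
ee_pos: [369.7, -170.0, 239.8]
ee_rot: [-180.0, 0.0, 89.8]
force: [1.1, 0.5, -0.7]
gripper_width: 0.9
gripper_force: 0.0
```

```bash
python3 mv.py set 1 -1 -0.05 -0.2; python3 mv.py 600 185 245 157; python3 -c "
from h import *
s=env.state();print(s['ee_pos'],s['ee_rot'],s['time_s'])"
```

```text
[ 370.2 -169.   240.    90. ]
[1.180,0.765,-0.017] -0.1862
[ 369.73547977 -169.95993568  239.82565187] [-1.79977401e+02  1.47037902e-02  8.98411822e+01] 1.45
```

step_arm([
  [1,0.7,0],
  [1,0.7,0],
  [1,0.7,0],
  [1,0.7,0],
  [1,0.7,0],
  [1,0.7,0],
  [1,0.7,0],
  [1,0.7,0],
  [1,0.7,0],
  [1,0.7,0],
], turn=[-0.186,-0.186,-0.186,-0.186,-0.186,-0.186,-0.186,-0.186,-0.186,-0.186])

```text
time_s: 2.7
ee_pos: [580.2, 129.9, 240.2]
ee_rot: [180.0, 0.0, 156.8]
force: [-0.3, -0.3, -0.3]
gripper_width: 0.4
gripper_force: 0.0
```

```bash
python3 mv.py set 1 0.7 0 -0.186
python3 - <<'E'
from h import *
s=env.state();f=cams.grab_frame("wrist");E=wristE(s,f)
cv2.imwrite("pics/w1.png",f["color"]);np.save("E1.npy",E);print(s['ee_pos'],s['ee_rot'],s['time_s'],proj(f,[589,191,52],E))
E
```

```text
[580.3 130.9 240.  156.9]
[580.24452878 129.9045089  240.20198978] [1.79994767e+02 1.77341211e-02 1.56824834e+02] 2.7 [378.7 164.2]
```

View pics/w1.png

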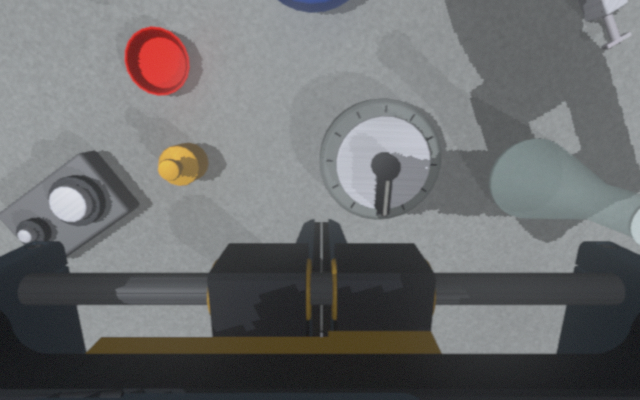

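The wrist view shows the dial disc centred near (384,163) and the fin pointing down to about (386,213). The start button is at (70,200), the small one at (26,236), and the flask base is near (545,180).

Run:
```python
from h import *
f=cams.grab_frame("wrist");E=wristE(env.state(),f);g=f["color"]
gray=g.min(2)
def ell(x0,y0,x1,y1,t):
    m=(gray[y0:y1,x0:x1]>t).astype(np.uint8);c=max(cv2.findContours(m,0,1)[0],key=cv2.contourArea)
    e=cv2.fitEllipse(cv2.convexHull(c));return (e[0][0]+x0,e[0][1]+y0),e[1]
for n,b,z in(("disc",(325,105,445,222),52),("start",(45,170,100,225),52),("small",(10,225,48,248),50)):
    for t in(140,160):
        c,ax=ell(*b,t);print(n,t,np.round(c,1),np.round(ax,1),cast(f,*c,z,E))
m=(g.max(2)[150:222,360:412]<70)
v,u=np.nonzero(m);print("dark",len(v),u.mean()+360,v.mean()+150)
for p in((386,176),(385,212)):print("line",cast(f,*p,80,E))
print("flask base",cast(f,540,180,0,E))
a=cv2.resize(g[95:230,315:450],None,fx=4,fy=4,interpolation=cv2.INTER_CUBIC);cv2.imwrite("pics/w1z.png",a)
```

```text
disc 140 [382.  162.2] [90.7 96.3] [588.3 195.2  52. ]
disc 160 [382.2 162.1] [89.5 94.9] [588.3 195.4  52. ]
start 140 [ 66.7 203.8] [33.5 39.5] [ 499.8 -122.7   52. ]
start 160 [ 66.8 203.8] [32.1 38.8] [ 499.8 -122.6   52. ]
small 140 [ 15.5 238.4] [17.  30.3] [ 510.6 -197.3   50. ]
small 160 [ 23.4 235.8] [10.9 12.9] [ 511.5 -187.5   50. ]
dark 207 381.7294685990338 195.72946859903382
line [596.  191.3  80. ]
line [628.8 178.1  80. ]
flask base [692.4 363.9   0. ]
```

View pics/w1z.png

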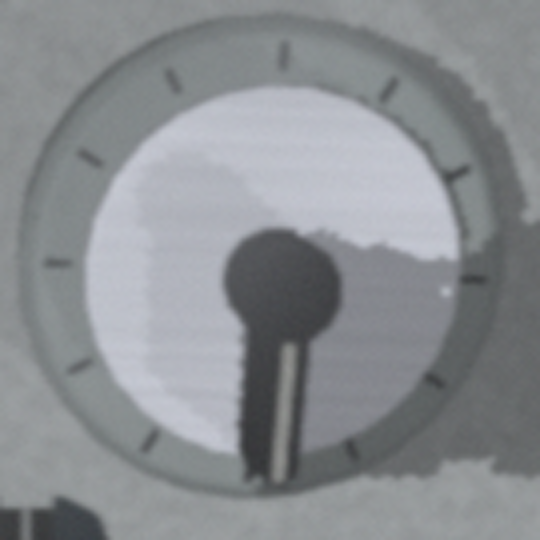

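Run:
```python
from h import *
f=cams.grab_frame("wrist");E=wristE(env.state(),f)
print("disc",cast(f,383.4,162.8,52,E),"hub",cast(f,385.5,166.2,76,E))
a,b=cast(f,387.5,180.5,80,E),cast(f,385,215,80,E);print(a,b,np.degrees(np.arctan2(*(b-a)[1::-1])))
# ticks on case (z 40): opposite pairs
for p,q in(((282,55),(252,488)),((57,263),(474,280)),((90,158),(435,382)),((174,80),(352,450)),((390,90),(150,440)),((456,174),(80,366))):
    A,B=[cast(f,315+x/4,95+y/4,40,E) for x,y in(p,q)];print(((A+B)/2).round(1),np.degrees(np.arctan2(*(B-A)[1::-1])).round(1))
```

```text
disc [589.5 196.5  52. ] hub [588.1 194.7  76. ]
[600.7 191.2  80. ] [631.7 177.2  80. ] -24.304549265936718
[593.7 195.2  40. ] -24.5
[591.3 195.8  40. ] 64.5
[591.6 195.8  40. ] 34.4
[591.4 195.9  40. ] 4.5
[591.2 195.9  40. ] -55.6
[591.3 195.4  40. ] -85.5
```

```bash
cat > pt.py <<'E'
import sys,numpy as np
def pt(sw,off,z,r=35,ax=(590.3,195.5),p0=-24.5):
    p=np.radians(p0-sw);e=np.array([np.cos(p),np.sin(p)]);n=np.array([-e[1],e[0]])
    return [*(np.array(ax)+r*e+off*n),z,p0-sw+180]
if __name__=="__main__":
    import subprocess
    a=[]
    for t in sys.argv[1:]: a+=pt(*map(float,t.split(",")))
    print(np.round(a[:4],1)); subprocess.run(["python3","mv.py",*map(str,a)])
E
python3 pt.py 0,31,180 0,31,71
```

```text
[-0.065,0.311,0.200] 0.0040
[-0.065,0.311,0.563] 0.0040
[635.  209.2 180.  155.5]
```

step_arm([
  [-0.065,0.311,0],
  [-0.065,0.311,0],
  [-0.065,0.311,0.2],
  [-0.065,0.311,0.3],
  [-0.065,0.311,0.4],
  [-0.065,0.311,0.5],
  [-0.065,0.311,0.563],
  [-0.065,0.311,0.563],
  [-0.065,0.311,0.563],
], turn=[0.004,0.004,0.004,0.004,0.004,0.004,0.004,0.004,0.004])

```text
time_s: 3.98
ee_pos: [635.5, 209.3, 72.1]
ee_rot: [179.9, 0.1, 155.5]
force: [-0.6, 1.0, 0.4]
gripper_width: 0.5
gripper_force: 0.0
```

```bash
python3 mv.py set -0.065 0.311 0.563 0.004; python3 -c "
from h import *
s=env.state();print(s['ee_pos'],s['ee_rot'],s['force'],s['time_s'])
f=cams.grab_frame('wrist');cv2.imwrite('pics/w2.png',f['color'])"
python3 pt.py 0,20,71 $(for i in $(seq 5 5 85); do echo $i,19,71; done)
```

```text
[634.8 209.2  71.1 155.5]
[635.52035563 209.29374362  72.08078241] [1.79935466e+02 8.12291877e-02 1.55491975e+02] [-0.63475942  0.98925705  0.36919504] 3.975
[-0.000,-0.036,0.000] -0.0000
[-0.006,-0.050,0.000] 0.0139
[-0.010,-0.061,0.000] 0.0278
[-0.013,-0.072,0.000] 0.0417
[-0.015,-0.083,0.000] 0.0556
[-0.016,-0.095,0.000] 0.0694
[-0.017,-0.106,0.000] 0.0833
[-0.016,-0.118,0.000] 0.0972
[-0.014,-0.129,0.000] 0.1111
[-0.011,-0.141,0.000] 0.1250
[-0.007,-0.152,0.000] 0.1389
[-0.003,-0.162,0.000] 0.1528
[0.003,-0.172,0.000] 0.1667
[0.009,-0.182,0.000] 0.1806
[0.017,-0.191,0.000] 0.1944
[0.025,-0.199,0.000] 0.2083
[0.034,-0.207,0.000] 0.2222
[0.043,-0.214,0.000] 0.2361
[630.4 199.2  71.  155.5]
```

View pics/w2.png

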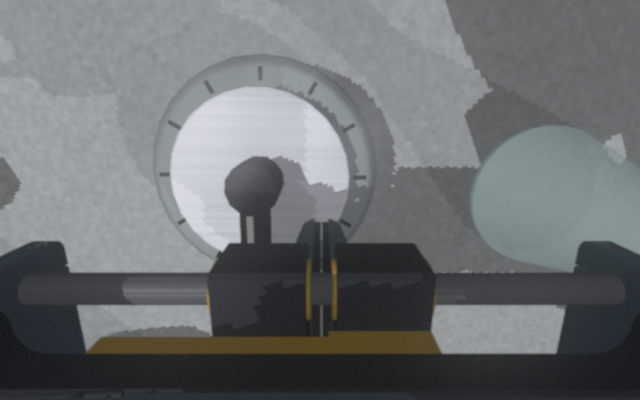

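The closed fingers stand beside the fin at (322,235). The fin is at (257,225), and its left face is on the finger side. The flask is clear. First push: 85° nominal.

step_arm([
  [0,-0.036,0],
  [-0.006,-0.05,0],
  [-0.01,-0.061,0],
  [-0.013,-0.072,0],
  [-0.015,-0.083,0],
  [-0.016,-0.095,0],
  [-0.017,-0.106,0],
  [-0.016,-0.118,0],
  [-0.014,-0.129,0],
  [-0.011,-0.141,0],
  [-0.007,-0.152,0],
  [-0.003,-0.162,0],
  [0.003,-0.172,0],
  [0.009,-0.182,0],
  [0.017,-0.191,0],
  [0.025,-0.199,0],
  [0.034,-0.207,0],
  [0.043,-0.214,0],
  [0.043,-0.214,0],
  [0.043,-0.214,0],
], turn=[0,0.014,0.028,0.042,0.056,0.069,0.083,0.097,0.111,0.125,0.139,0.153,0.167,0.181,0.194,0.208,0.222,0.236,0.236,0.236])

```text
time_s: 6.52
ee_pos: [596.4, 155.8, 71.4]
ee_rot: [180.0, -0.0, 70.6]
force: [-0.3, 0.0, -0.2]
gripper_width: 0.3
gripper_force: 0.0
```

```bash
python3 mv.py set 0.043 -0.214 0 0.236; python3 -c "
from h import *
s=env.state();print(s['ee_pos'],s['ee_rot'],s['force'],s['time_s'])
f=cams.grab_frame('wrist');cv2.imwrite('pics/w3.png',f['color'])"
python3 pt.py $(for i in $(seq 88 3 112); do echo $i,19,71; done) 112,32,71 112,32,180
```

```text
[596.5 156.1  71.1  70.5]
[596.44345527 155.8421902   71.44811604] [ 1.79979511e+02 -9.99172660e-03  7.05957813e+01] [-0.32620326  0.04232322 -0.15921947] 6.525
[-0.003,-0.006,0.000] 0.0084
[-0.006,-0.012,0.000] 0.0168
[-0.008,-0.019,0.000] 0.0251
[-0.010,-0.026,0.000] 0.0334
[-0.012,-0.032,0.000] 0.0418
[-0.014,-0.039,0.000] 0.0501
[-0.015,-0.046,0.000] 0.0584
[-0.015,-0.053,0.000] 0.0668
[-0.016,-0.060,0.000] 0.0751
[-0.035,-0.021,0.000] 0.0751
[-0.035,-0.021,-0.363] 0.0751
[594.5 155.9  71.   67.5]
```

View pics/w3.png

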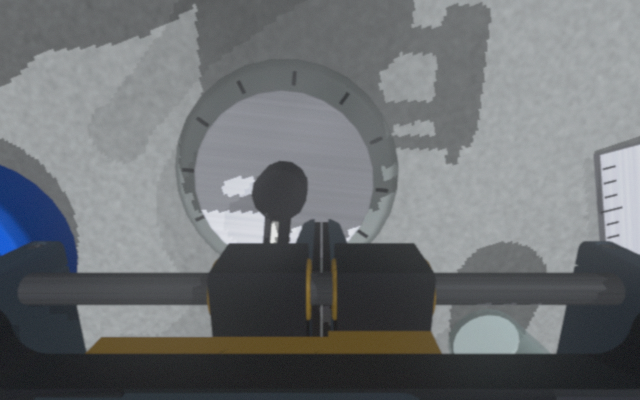

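The fin now stands at three clicks: it lines up with the tick, is tilted about 5° from the tool, and the force is zero. I'll push on slowly past the half-way point.

step_arm([
  [-0.003,-0.006,0],
  [-0.006,-0.012,0],
  [-0.008,-0.019,0],
  [-0.01,-0.026,0],
  [-0.011,-0.029,0],
  [-0.012,-0.032,0],
  [-0.013,-0.035,0],
  [-0.014,-0.039,0],
  [-0.014,-0.042,0],
  [-0.015,-0.046,0],
  [-0.015,-0.05,0],
  [-0.015,-0.053,0],
  [-0.016,-0.056,0],
  [-0.016,-0.06,0],
  [-0.016,-0.06,0],
  [-0.016,-0.06,0],
], turn=[0.008,0.017,0.025,0.033,0.038,0.042,0.046,0.05,0.054,0.058,0.063,0.067,0.071,0.075,0.075,0.075])

```text
time_s: 8.57
ee_pos: [577.7, 157.6, 71.0]
ee_rot: [-180.0, 0.0, 43.5]
force: [-0.5, 0.2, -0.2]
gripper_width: 0.8
gripper_force: 0.0
```

```bash
python3 mv.py set -0.016 -0.06 0 0.075; python3 -c "
from h import *
s=env.state();print(s['ee_pos'],s['ee_rot'],s['force'],s['time_s'])
f=cams.grab_frame('wrist');cv2.imwrite('pics/w4.png',f['color'][50:280,120:440])"
python3 pt.py 114,19,71 116,19,71 112,33,71 112,33,200
```

```text
[577.9 157.6  71.1  43.5]
[577.69664414 157.61624703  70.98222817] [-1.79986241e+02  2.02420037e-02  4.35453205e+01] [-0.45949534  0.17375077 -0.19281374] 8.575
[-0.002,-0.004,0.000] 0.0057
[-0.004,-0.008,0.000] 0.0112
[0.000,0.047,0.000] 0.0001
[0.000,0.047,-0.430] 0.0001
[576.7 158.1  71.   41.5]
```

View pics/w4.png

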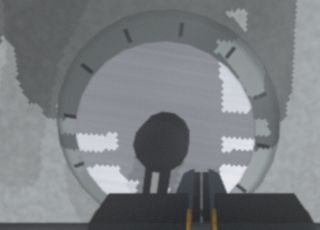

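The force is zero and the fin leans clear of the finger, so it has snapped into the fourth stop. I'll back off, lift and head for the button.

```bash
python3 mv.py 515 -70 215 90
```

```text
[-0.674,0.405,-0.480] -0.1291
```

step_arm([
  [0,0.02,0],
  [0,0.047,0],
  [0,0.047,0],
  [0,0.047,-0.1],
  [0,0.047,-0.3],
  [0,0.047,-0.48],
  [0,0.047,-0.48],
], turn=[0,0,0,0,0,0,0])

```text
time_s: 9.5
ee_pos: [590.2, 147.9, 220.4]
ee_rot: [179.7, -0.5, 43.5]
force: [-0.6, 0.4, -0.6]
gripper_width: 0.5
gripper_force: 0.0
```

```bash
python3 mv.py set 0 0.047 -0.48 0; python3 mv.py 515 -70 215 100; python3 -c "
from h import *
s=env.state();print(s['ee_pos'],s['time_s'])
f=cams.grab_frame('wrist');cv2.imwrite('pics/w5.png',f['color'])
for p in range(0,180,30):
  a=np.radians(-24.5-p);print(p,proj(f,[590.3+46*np.cos(a),195.5+46*np.sin(a),80],wristE(s,f)))"
```

```text
[587.6 147.3 215.1  43.5]
[-0.674,0.358,0.000] -0.1568
[590.18948065 147.89527927 220.35624492] 9.5
0 [329. 139.]
30 [332.2 166.4]
60 [321.5 190.8]
90 [300.4 206.3]
120 [274.3 209.5]
150 [249.4 199.6]
```

View pics/w5.png

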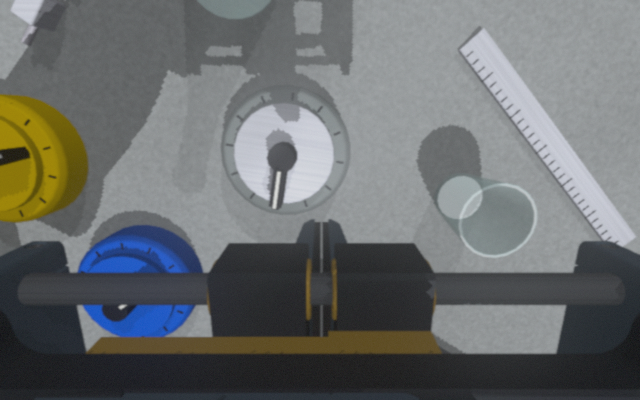

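The fin tip is at (275,209), exactly the predicted four-click position, and nothing else was disturbed. Next is the button.

step_arm([
  [-0.674,0.358,0],
  [-0.674,0.358,0],
  [-0.674,0.358,0],
  [-0.674,0.358,0],
  [-0.674,0.358,0],
  [-0.674,0.358,0],
  [-0.674,0.358,0],
  [-0.674,0.358,0],
], turn=[-0.157,-0.157,-0.157,-0.157,-0.157,-0.157,-0.157,-0.157])

```text
time_s: 10.55
ee_pos: [514.6, -69.6, 214.1]
ee_rot: [-179.9, -0.0, 100.0]
force: [-1.4, 0.2, 0.1]
gripper_width: 0.5
gripper_force: 0.0
```

```bash
python3 mv.py set -0.674 0.358 0 -0.157
python3 - <<'E'
from h import *
s=env.state();f=cams.grab_frame('wrist');E=wristE(s,f);g=f['color'];cv2.imwrite('pics/w6.png',g)
print(s['ee_pos'],s['time_s'])
c=proj(f,[499,-123,52],E);print(c,proj(f,[511,-188,50],E))
m=(g.min(2)>140).astype(np.uint8)
for k in cv2.findContours(m,0,1)[0]:
    if cv2.contourArea(k)>60 and len(k)>5:
        e=cv2.fitEllipse(cv2.convexHull(k))
        if np.hypot(*(np.array(e[0])-c))<120: print(np.round(e[0],1),np.round(e[1],1),cast(f,*e[0],52,E))
E
```

```text
[515.  -69.8 215.1 100.1]
[514.56201791 -69.61745015 214.09415804] 10.55
[294.7 236.5] [296.7 295. ]
[290.6 231.2] [21.9 32.8] [ 494.2 -118.2   52. ]
[326.6 121. ] [345.8 895.2] [510.4  -7.7  52. ]
```

View pics/w6.png

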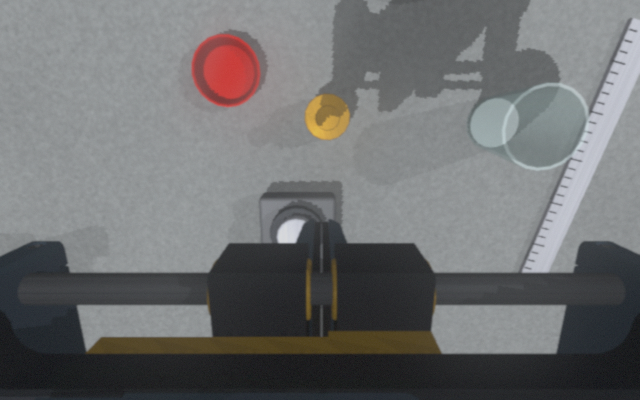

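The button at (293,232) is partly hidden by the fingers, but it agrees with the earlier fix near (498.5,-123.5).

```bash
python3 mv.py 498.5 -123.5 80 100.1 498.5 -123.5 65 100.1 498.5 -123.5 56 100.1
```

```text
[-0.167,-0.085,0.450] -0.0001
[-0.167,-0.085,0.500] -0.0001
[-0.167,-0.085,0.530] -0.0001
```

step_arm([
  [-0.167,-0.085,0],
  [-0.167,-0.085,0],
  [-0.167,-0.085,0.2],
  [-0.167,-0.085,0.4],
  [-0.167,-0.085,0.48],
  [-0.167,-0.085,0.5],
  [-0.167,-0.085,0.51],
  [-0.167,-0.085,0.518],
  [-0.167,-0.085,0.524],
  [-0.167,-0.085,0.53],
  [-0.167,-0.085,0.53],
  [-0.167,-0.085,0.53],
], turn=[0,0,0,0,0,0,0,0,0,0,0,0])

```text
time_s: 12.1
ee_pos: [499.5, -123.5, 57.2]
ee_rot: [179.9, 0.0, 100.0]
force: [-0.9, 3.1, 8.5]
gripper_width: 0.5
gripper_force: 4.1
```

8.5 N means it is near or at bottom. I'll press 2 mm further to be sure, then release.

step_arm([
  [0,0,0.004],
  [0,0,0.007],
  [0,0,0.007],
  [0,0,0.007],
], turn=[0,0,0,0])

```text
time_s: 12.6
ee_pos: [499.6, -123.5, 57.0]
ee_rot: [179.8, 0.0, 100.0]
force: [-4.9, 3.8, 22.3]
gripper_width: 0.7
gripper_force: 11.2
```

step_arm([
  [0,0,-0.02],
  [0,0,-0.05],
  [0,0,-0.2],
  [0,0,-0.4],
  [0,0,-0.55],
  [0,0,-0.55],
  [0,0,-0.55],
  [0,0,-0.55],
], turn=[0,0,0,0,0,0,0,0])

```text
time_s: 13.6
ee_pos: [497.7, -123.5, 217.3]
ee_rot: [-179.8, -0.1, 100.1]
force: [0.5, -0.2, 0.4]
gripper_width: 0.5
gripper_force: 0.0
```

Run:
```python
from h import *
f=cams.grab_frame("scene");a=f["color"][130:330,230:530];cv2.imwrite("pics/end.png",cv2.resize(a,None,fx=2,fy=2))
```

```text
(no output)
```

View pics/end.png

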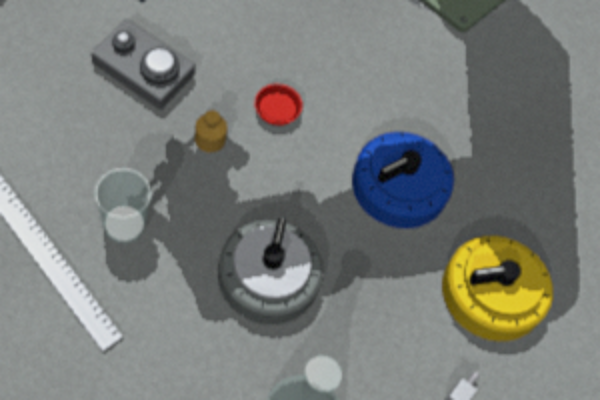

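The button bottomed out at 22 N with no further travel and is up again. The fin stands four clicks round, and the rest of the bench is untouched.

```bash
python3 -c "
from h import *
print(env.job_done())"
```

```text
the job is handed in; nothing more can be done
None
```

The job is handed in: I pushed the dial fin four clicks clockwise without passing the fourth, then pressed the start button fully down and released it, with nothing else moved, at about 14 s of the 51 s allowed.

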